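# Shut the brush-washing box, cap its port, lift off the cover

### The job

Swing the open deck of the brush-washing box fully shut; then carry the nested pair of round lids over from the wood slice, both together by the plug lid's knob, seat the plug lid in the deck's round port and let go of it. Then lift the outer cover alone by its collar, straight up off the seated plug lid without disturbing that, and finish still holding the cover level in the gripper, about ten centimetres above the plug lid. Leave the paint can, the glue jar and the brush alone.

Things in the scene. Friction and masses are not known exactly. Their poses are not given: they have to be found in the camera images.
- washbox: Grey open box, 190 (x) x 170 (y) x 80 mm high, fixed to the table. Origin: centre of its underside; +x points to the hinge side, away from the robot at yaw 0.
- deck (a joint): Hinge of the deck, rad: 0 = shut, level on the box rim, top face 88 mm above the table; grows as the free (robot-side) edge rises; starts at 0.6 to 1.1. Stiff: the deck stays where left; 2 to 5 N pressed on its top face near the free edge moves it down. The deck is an aluminium plate, 200 long x 170 wide x 8 mm, with a round through hole, the port.
- deck_hinge (a point): Point on the hinge side of the deck, at mid width, on the deck's top face, 8 mm above the hinge axis when shut. The hinge axis runs along the box's y, 80 mm above the table and 95 mm from the box's centre along its +x.
- deck_push (a point): Point on the deck's top face at mid width, 20 mm in from its free edge and 180 mm from the hinge axis along the plate: a good place to push. Moves with the deck. z axis = normal of the top face.
- port (a point): Centre of the port at the level of the deck's top face, 100 mm from the hinge axis along the plate; hole diameter 90 mm, through. Moves with the deck. z axis = normal of the top face.
- slice: Fixed round wood slice, 150 mm across, 15 mm thick, on which the nested lids lie at the start. Origin: centre of its underside.
- plug_lid: Inner lid, loose, 0.25 kg, round about z. Origin: centre of the plug's underside. Upwards from it: plug 84 mm diameter, 0 to 12 mm (chamfered foot); flange 108 mm, 12 to 18; stem 18 mm, 18 to 42; dark wood knob 26 mm, 42 to 66, which sticks up 24 mm above the cover's collar when nested. Seated, the flange lies on the deck and the plug has 3 mm play all round in the port.
- plug_seat (a point): Point on the plug lid's axis at the underside of its flange, 12 mm above the plug lid's origin; lies on port when the plug lid is seated.
- cover: Outer lid, loose, 0.16 kg, steel, round about z. Origin: on its axis, plate underside. Plate 124 mm diameter, 0 to 4 mm; skirt down to -5 mm (116 mm inside); upright tube collar, 50 mm outside, 38 inside, 4 to 24 mm; bore open through. Nested, it lies loose on the flange (origin 18 mm above the plug lid's): the knob lifts both, the collar the cover alone.
- paint_can: Bystander: closed paint can, 84 mm diameter, 100 mm high, loose. Origin: centre of its underside.
- glue_jar: Bystander: white closed jar, 60 mm diameter, 85 mm high, loose. Origin: centre of its underside.
- brush: Bystander: paint brush about 200 mm long lying beyond the work, loose. Origin under its middle, lying along its own x.
There are look-alikes about, which are no part of the job. There is more than one size of the cover; the one meant has the size given above. Leave any red look-alike of the plug_lid alone.

How it is judged:
By the outcome, as a careful person would: the job done as asked, in the order asked, and still so for the second after the job is handed in, while the arm keeps its last pose, push and grip.
It also fails if it takes over 64 s, if anything falls off the work surface, if the arm or the gripper's body presses on something with over 40 N, if the wrist force passes 120 N, or if a joint passes its speed limit or range.

### The arm

A 6-joint arm with a two-finger parallel gripper is mounted at the origin on the work surface. World frame = base frame: x ahead of the robot, y to its left, z up, the work surface at z = 0. Lengths are in m, angles in rad, forces in N, time in s.
With the tool pointing down it reaches from about 0.375 to 0.975 m from the base axis. Payload 3.8 kg.
Tool frame: the origin (TCP) lies between the finger pads; the fingertips stand 19 mm ahead of it and the grasp point (between the pads) is the TCP; z points along the fingers, y is the line along which they close (so a half turn about z gives the same grasp; the last joint's range is limited). The gripper opens to 85 mm and grips with 20 to 120 N. Pads are 22 mm wide; open, the fingers measure 114 mm over their backs; the gripper's body (76 mm by 85 mm) begins 54 mm behind the grasp point. The pads swing forward as they close: fully open they stand 13 mm farther back than shut.
Start: joints at [1.166, 0.264, 1.604, -0, 1.274, -0.037], TCP at [0.243, 0.63, 0.25] pointing down, gripper open.
Joint ranges: [-2.63, 2.63], [-0.94, 2.18], [0.31, 2.57], [-1.31, 4.45], [0, 2.66], [-2.55, 2.55]. Speed limits (rad/s): [2.57, 2.57, 3.14, 3.14, 3.14, 3.14].

### API

Orientations are given as a unit quaternion [w, x, y, z].
In Python, from bench import env, set_gripper, vision, order, status gives the robot as it stands. Calls block until the motion is done:
- env.move_ptp(position, orientation): joint-space move of the TCP to a pose.
- env.servo_line(position, ori=None, feed=0.15, contact_N=None): straight line of the TCP; ori=None keeps the orientation; feed is the mean speed in m/s. With contact_N (N) it stops when the force on the tool has changed by that much, and returns True; else False.
- env.movej(angles): joint-space move.
- set_gripper(opening, squeeze=None): finger opening in m; squeeze is the grip in N (None keeps the last); returns when the fingers have stopped.
- env.hold(seconds).
- env.inverse_kinematics(position, orientation): joint angles nearest the present ones, or None.
- vision.grab_frame(name): name is "side" or "top"; returns (picture, depth): 420x560x3 uint8, red, green, blue; 420x560 float32, m along the optical axis (not along the pixel's ray), 0 where there is no reading.
- vision.get_calibration(name): a dict with "camera_matrix" (3x3 intrinsics, pixels), "dist" ([k1, k2, p1, p2, k3] as OpenCV has them; the pictures are not rectified), "extrinsics" (4x4, takes a point from camera to world coordinates). Camera axes: x right, y down, z forward; pixel columns grow to the right and rows downward; lengths in m; the calibration is good to about 2 mm. A picture is of the moment at which its call begins. get_calibration takes no time and is no camera call.
A pose or a line that the arm cannot do raises env.PlanningError and nothing moves.
- order.hand_in(): hands the job in; it is judged then, once.
Readings, each from a call of its own:
- status.read_time_s(): time.
- status.read_qpos(): joint angles.
- status.read_joint_velocities(): joint speeds.
- status.read_joint_efforts(): joint torques, N m.
- status.read_tool_pos(): TCP position.
- status.read_eef_rot(): TCP orientation.
- status.read_wrist_force(): force on the tool from outside, world axes, zero at the start.
- status.read_ft_torque(): the same for the moment, N m.
- status.read_finger_gap(): finger opening in m.
- status.read_gripper_force(): force on a finger pad.
Only numpy, scipy, OpenCV 4.12 (cv2) and the standard library are available. Lean on these libraries where they do the work, as an engineer would, in place of code of your own. Each camera call takes 0.05 s, during which the arm holds its last target. There are 200 camera calls.

## Working session

There is one attempt and no reset: what is moved stays moved. The work goes in short steps, each a Python script; the robot and the scene stay as the last script left them, time stands still between calls to the robot, and variables do not carry over. Pictures are saved under pics/ and viewed, at most 10 in all, crops included, and the job is handed in when it is done.

```bash
mkdir -p pics; ls; python3 - <<'E'
from bench import env,vision,status
import cv2,numpy as np
for n in("top","side"):
    p,d=vision.grab_frame(n); cv2.imwrite(f"pics/{n}0.png",p[...,::-1]); np.savez(f"{n}0.npz",p=p,d=d)
    c=vision.get_calibration(n); print(n,np.round(c["camera_matrix"],1).tolist(),np.round(c["dist"],3),np.round(c["extrinsics"],3).tolist())
print(status.read_eef_rot(),status.read_time_s())
E
```

```text
pics
top [[523.0, 0.0, 291.3], [0.0, 523.0, 210.8], [0.0, 0.0, 1.0]] [-0.018  0.     0.     0.     0.   ] [[0.006, -0.987, 0.158, 0.332], [-1.0, -0.004, 0.011, 0.001], [-0.01, -0.158, -0.987, 1.347], [0.0, 0.0, 0.0, 1.0]]
side [[428.0, 0.0, 275.4], [0.0, 428.0, 203.8], [0.0, 0.0, 1.0]] [-0.05  0.    0.    0.    0.  ] [[0.794, -0.394, 0.462, 0.092], [-0.607, -0.51, 0.609, -0.605], [-0.005, -0.765, -0.644, 0.706], [0.0, 0.0, 0.0, 1.0]]
[-2.40011906e-04  1.82858048e-01  9.83138774e-01 -1.01367180e-03] 0.1
```

View pics/top0.png

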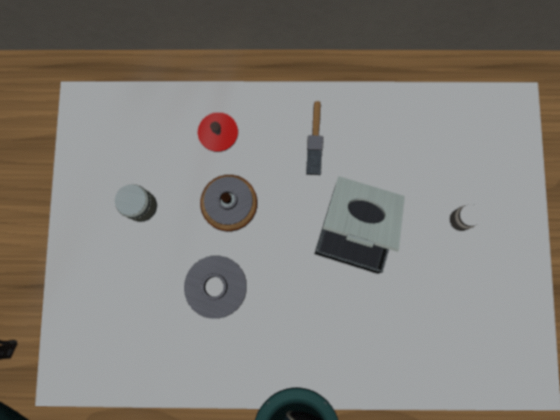

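View pics/side0.png

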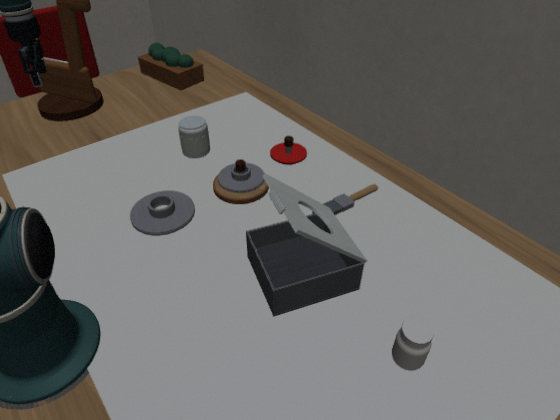

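The top view shows these candidates:
- The nested pair on the wood slice at (228,202). This is the one I want.
- The loose, larger grey cover at (215,287), which is a look-alike.
- The red lid at (218,131), which is a look-alike.

The box with its raised deck is at (362,225), the can at (132,201), the jar at (467,216) and the brush at (315,140).

```bash
cat > h.py <<'E'
import numpy as np,cv2
from bench import env,vision,status,set_gripper
def rays(n,uv):
    c=vision.get_calibration(n);K=np.array(c["camera_matrix"]);T=np.array(c["extrinsics"])
    q=cv2.undistortPoints(np.asarray(uv,np.float64).reshape(-1,1,2),K,np.array(c["dist"],float)).reshape(-1,2)
    return T[:3,3],np.c_[q,np.ones(len(q))]@T[:3,:3].T
def onplane(n,uv,z):
    o,r=rays(n,uv);return o+r*((z-o[2])/r[:,2])[:,None]
def cloud(n,d):
    v,u=np.mgrid[:d.shape[0],:d.shape[1]];o,r=rays(n,np.c_[u.ravel(),v.ravel()])
    P=(o+r*d.reshape(-1,1)).reshape(*d.shape,3);P[d==0]=np.nan;return P
def project(n,X):
    c=vision.get_calibration(n);T=np.linalg.inv(np.array(c["extrinsics"]))
    return cv2.projectPoints(np.asarray(X,float).reshape(-1,1,3),cv2.Rodrigues(T[:3,:3])[0],T[:3,3],np.array(c["camera_matrix"]),np.array(c["dist"],float))[0].reshape(-1,2)
def topdown(yaw):  # tool z down, tool y axis at world angle yaw
    y=np.array([np.cos(yaw),np.sin(yaw),0]);z=np.array([0,0,-1.]);x=np.cross(y,z)
    from scipy.spatial.transform import Rotation as R
    return R.from_matrix(np.c_[x,y,z]).as_quat()[[3,0,1,2]]
E
python3 - <<'E'
from h import *
a=np.load("top0.npz");b=np.load("side0.npz")
t=cv2.resize(a["p"][150:330,170:420],None,fx=3,fy=3,interpolation=2);s=cv2.resize(b["p"][130:320,120:370],None,fx=3,fy=3,interpolation=2)
cv2.imwrite("pics/c1.png",t[...,::-1]);cv2.imwrite("pics/c2.png",s[...,::-1])
P=cloud("top",a["d"]);Z=P[...,2]
print("table z",np.nanmedian(Z[330:380,200:400]),np.nanstd(Z[330:380,200:400]))
for nm,uv in dict(pair=(228,202),big=(215,287),red=(218,131)).items():
    x=P[uv[1]-40:uv[1]+40,uv[0]-40:uv[0]+40].reshape(-1,3);
    for lo,hi in((.008,.024),(.03,.045),(.048,.065),(.07,.1)):
        m=(x[:,2]>lo)&(x[:,2]<hi);q=x[m]
        if len(q)>3:
            (c,r)=cv2.minEnclosingCircle(q[:,:2].astype(np.float32));print(nm,lo,hi,len(q),np.round(np.median(q,0),4),np.round(c,4),round(r,4))
# deck plane
q=P[170:285,305:415].reshape(-1,3);q=q[q[:,2]>.1]
c=np.median(q,0)
for _ in range(6):
    m=np.ones(len(q),bool) if _==0 else abs((q-c)@n)<.004
    c=q[m].mean(0);n=np.linalg.svd(q[m]-c)[2][2];n*=np.sign(n[2])
print("deck",c,n,m.sum(),"angle",np.arccos(n[2]),"dir",np.arctan2(n[1],n[0]))
for nme,uv in dict(can=(132,201),jar=(470,214)).items():
    print(nme,P[uv[1],uv[0]])
E
```

```text
table z 0.001510057040164825 0.002731252438084383
pair 0.008 0.024 802 [0.5416 0.1727 0.0157] [0.5808 0.1833] 0.1275
pair 0.03 0.045 1554 [0.5651 0.1754 0.0376] [0.5688 0.1778] 0.0625
pair 0.048 0.065 150 [0.567  0.1751 0.057 ] [0.5679 0.1775] 0.0255
pair 0.07 0.1 92 [0.5669 0.1765 0.0812] [0.5688 0.1775] 0.0134
big 0.008 0.024 2498 [0.3485 0.2061 0.0126] [0.3591 0.2063] 0.124
big 0.03 0.045 236 [0.3505 0.2076 0.0374] [0.3506 0.2084] 0.0327
red 0.008 0.024 1201 [0.752  0.2094 0.0183] [0.758  0.2173] 0.1395
red 0.048 0.065 36 [0.7499 0.2092 0.0615] [0.7538 0.2103] 0.0123
red 0.07 0.1 10 [0.7561 0.2156 0.0706] [0.753  0.2102] 0.0112
deck [ 0.50997908 -0.1547577   0.16823235] [ 0.63613569 -0.19583663  0.74631052] 3056 angle 0.7282947110880766 dir -0.2986462211754512
can [0.55299888 0.4025654  0.09981489]
jar [ 0.52673842 -0.42040815  0.08632612]
```

View pics/c1.png

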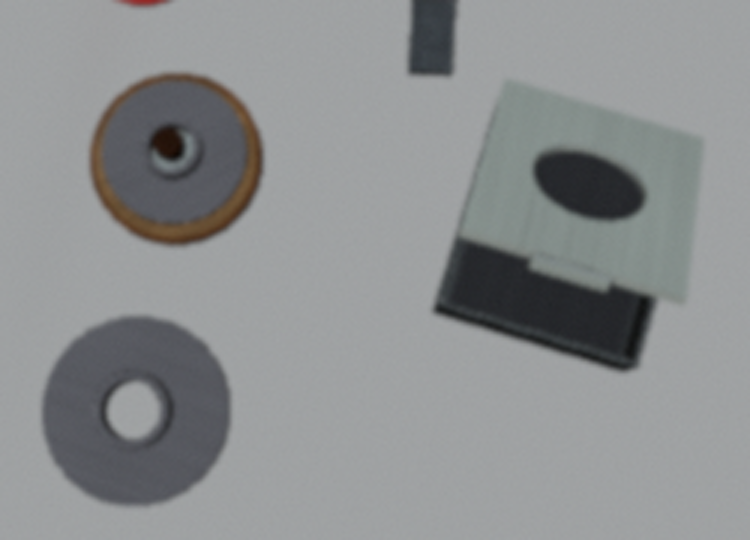

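View pics/c2.png

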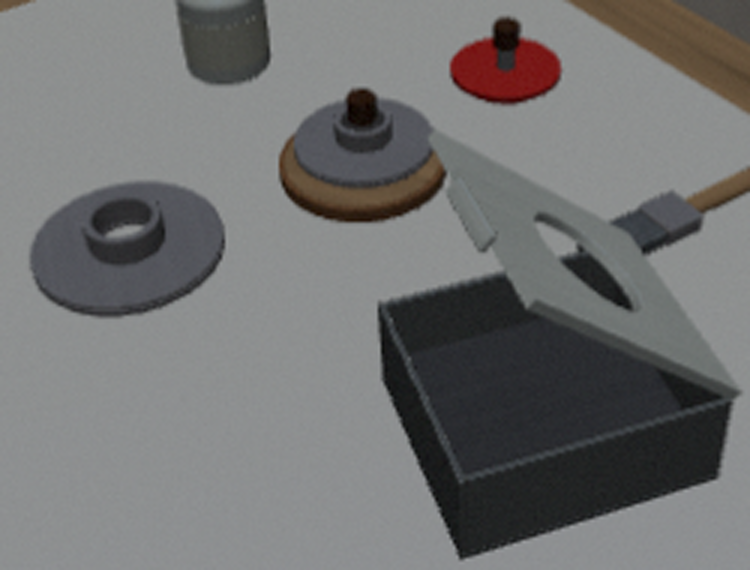

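The crops confirm the choice. The pair on the slice has a grey cover with a 62.5 mm plate radius and a dark knob inside its collar. The loose cover is larger, and the other lid is red. Next I'll compute the hinge line and push the deck shut.

```bash
cat > push.py <<'E'
from h import *
a=np.load("top0.npz");P=cloud("top",a["d"])
q=P[170:285,305:415].reshape(-1,3);q=q[q[:,2]>.085]
c=np.array([.50998,-.15476,.16823]);n=np.array([.63614,-.19584,.74631])
yaw=np.arctan2(n[1],n[0]);th=np.arccos(n[2])
m=abs((q-c)@n)<.005;q=q[m]
bx=np.array([np.cos(yaw),np.sin(yaw),0]);by=np.array([-bx[1],bx[0],0])
al=np.cos(th)*bx-np.sin(th)*np.array([0,0,1])   # along plate to hinge
l=q@by;s=q@al
print("lateral",np.percentile(l,[0.5,99.5]),"along",np.percentile(s,[.5,99.5]))
mid=np.percentile(l,[.5,99.5]).mean()
# hinge axis pt: z=.08, n.(A-c)=-.008
x=(n@c-.008-n[2]*.08)/ (n@bx)
A=x*bx+mid*by+[0,0,.08]
print("yaw",yaw,"th",th,"A",A,"along of hinge",A@al,"port shut",A-.1*bx+[0,0,.008])
np.savez("deck.npz",A=A,bx=bx,by=by,yaw=yaw,th=th)
E
python3 push.py
```

```text
lateral [-0.08187311  0.08701102] along [0.20051215 0.40601114]
yaw -0.2986491550424421 th 0.7282954979003153 A [ 0.59316775 -0.17992277  0.08      ] along of hinge 0.40935210688636114 port shut [ 0.49759427 -0.15049982  0.088     ]
```

```bash
python3 - <<'E'
from h import *
D=np.load("deck.npz");A,bx,th=D["A"],D["bx"],float(D["th"])
Zu=np.array([0,0,1.])
def pt(t,s=.172): return A-s*(np.cos(t)*bx-np.sin(t)*Zu)+.008*(np.sin(t)*bx+np.cos(t)*Zu)
set_gripper(0.0)
p=pt(th);q=topdown(np.arctan2(p[1],p[0]))
env.move_ptp(p+[0,0,.09],q); print(status.read_qpos(),status.read_time_s())
f=env.servo_line(p+[0,0,.0],feed=.06,contact_N=1.5)
tp=status.read_tool_pos();print("contact",f,tp,"tip off",tp[2]-p[2],status.read_wrist_force())
off=tp[2]-p[2]
for t in np.linspace(th,0,9)[1:]:
    f=env.servo_line(pt(t)+[0,0,off],feed=.08,contact_N=25); print(round(t,2),f,np.round(status.read_tool_pos(),4),np.round(status.read_wrist_force(),1))
    if f:break
if not f: f=env.servo_line(pt(0)+[0,0,off-.02],feed=.02,contact_N=20)
print(f,status.read_tool_pos(),status.read_wrist_force(),status.read_time_s())
x=status.read_tool_pos();env.servo_line(np.array(x)+[0,0,.15],feed=.2)
p,d=vision.grab_frame("top");np.savez("top1.npz",p=p,d=d)
p,d=vision.grab_frame("side");np.savez("side1.npz",p=p,d=d);cv2.imwrite("pics/side1.png",p[...,::-1])
P=cloud("top",np.load("top1.npz")["d"]);uv=project("top",[pt(0,s)+0.06*k*D["by"] for s in(.03,.17,.1)for k in(-1,1)]).round().astype(int)
print([round(float(P[v,u,2]),4) for u,v in uv],status.read_time_s())
E
```

```text
[-3.42516148e-01 -1.01286025e-01  1.92326310e+00  2.75353867e-04
  1.31974183e+00 -5.01347984e-02] 3.7167
contact True [ 0.4743384  -0.14334634  0.22185907] tip off 0.021405643066752245 [ 0.53342339  0.28641818 -0.43843527]
0.64 False [ 0.4647 -0.1403  0.2094] [-0.3 -0.  -0.7]
0.55 False [ 0.4557 -0.1376  0.1968] [-0.1  0.4 -0.2]
0.46 False [ 0.4479 -0.1352  0.1833] [ 0.  -0.1 -0.3]
0.36 False [ 0.4413 -0.1331  0.1692] [-0.3 -0.1 -0.8]
0.27 False [ 0.436  -0.1315  0.1545] [ 0.1  0.3 -0.1]
0.18 False [ 0.432  -0.1303  0.1395] [ 0.5 -0.4  1. ]
0.09 False [ 0.4295 -0.1295  0.1243] [ 0.6 -1.2  0.1]
0.0 False [ 0.4282 -0.1291  0.1088] [ 0.8  0.3 -0.2]
True [ 0.42925423 -0.12947812  0.10700923] [-0.63597439  1.34180677  5.28470771] 7.9833
[0.6173, 0.0943, 0.4444, 0.0888, 0.6225, 0.0923] 8.9917
```

View pics/side1.png

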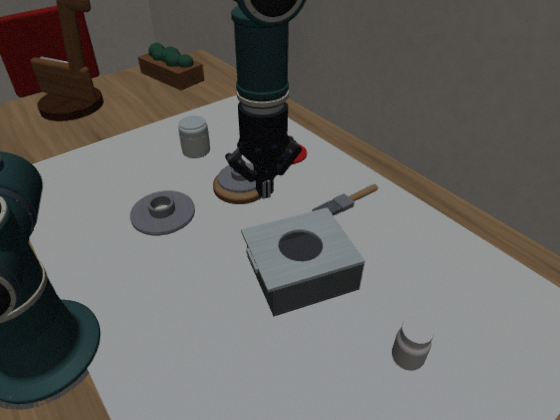

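The side view shows the deck level on the box, with the port at (300,245). The fingertips touched at TCP z 0.107, which gives a tip offset of 19 mm. I'll go to the pair, measure the port from there with the arm out of the way, then grasp the knob.

```bash
cat > meas.py <<'E'
from h import *
def port(name,p,d,deckz=.088):
    D=np.load("deck.npz");c0=D["A"]-.1*D["bx"]+[0,0,.008]
    u0=project(name,[c0])[0];sc=np.linalg.norm(project(name,[c0+.03*D["by"]])[0]-u0)/.03
    g=cv2.GaussianBlur(p.astype(np.float32).mean(2),(3,3),0)
    r=int(sc*.06);u,v=u0.round().astype(int);w=g[v-r:v+r,u-r:u+r]
    t=(np.percentile(w,10)+np.percentile(w,85))/2
    cs,_=cv2.findContours((w<t).astype(np.uint8),cv2.RETR_LIST,cv2.CHAIN_APPROX_NONE)
    k=min(cs,key=lambda k:abs(cv2.contourArea(k)-np.pi*.045**2*sc**2)if len(k)>4 else 1e9).reshape(-1,2)+[u-r,v-r]
    X=onplane(name,k,deckz)
    (e,ax,_)=cv2.fitEllipse(X[:,:2].astype(np.float32));return np.array(e),ax,c0
E
python3 - <<'E'
from meas import *
xy=np.array([.5688,.1776])
q=topdown(0.)
set_gripper(.06)
x=status.read_tool_pos();env.move_ptp([xy[0],xy[1],.16],q)
for n in("top","side"):
    p,d=vision.grab_frame(n);np.savez(n+"2.npz",p=p,d=d);print(n,*port(n,p,d))
    if n=="top":
        P=cloud(n,d);D=np.load("deck.npz")
        for s in(.02,.1,.18):
            for k in(-.065,.065):
                u,v=project(n,[D["A"]-s*D["bx"]+k*D["by"]+[0,0,.008]])[0].round().astype(int);print(s,k,np.round(np.nanmedian(P[v-2:v+3,u-2:u+3,2]),4))
# knob from earlier frames: dark brown pixels, ray at knob-top height
for n in("top","side"):
    p=np.load(n+"0.npz")["p"].astype(int);u,v=project(n,[[*xy,.075]])[0].round().astype(int)
    w=p[v-14:v+15,u-14:u+15];m=((w[...,0]-w[...,2]>20)&(w.sum(2)<150)).astype(np.uint8)
    yy,xx=np.nonzero(m);print(n,m.sum(),"knob pix",xx.mean()+u-14,yy.mean()+v-14,onplane(n,[[xx.mean()+u-14,yy.mean()+v-14]],.075))
print(status.read_qpos(),status.read_time_s())
E
```

```text
top [ 0.49557161 -0.14946938] (0.08570370078086853, 0.08641014993190765) [ 0.49759427 -0.15049982  0.088     ]
0.02 -0.065 0.0888
0.02 0.065 0.088
0.1 -0.065 0.0887
0.1 0.065 0.0889
0.18 -0.065 0.0884
0.18 0.065 0.0887
side [ 0.49718353 -0.1523805 ] (0.08461043238639832, 0.08718272298574448) [ 0.49759427 -0.15049982  0.088     ]
top 47 knob pix 225.40425531914894 197.2127659574468 [[0.56787984 0.17839156 0.075     ]]
side 32 knob pix 239.875 162.15625 [[0.57392721 0.18114174 0.075     ]]
[ 2.58792280e-01  1.86414132e-01  1.86984557e+00 -3.99311623e-04
  1.08422941e+00  2.60725763e-01] 11.0083
```

```bash
python3 - <<'E'
from meas import *
xy=np.array([.5686,.1778])
env.servo_line([*xy,.078],feed=.1,contact_N=8)
print("down",status.read_tool_pos(),status.read_wrist_force())
set_gripper(0.0,squeeze=60)
print("gap",status.read_finger_gap(),status.read_gripper_force(),status.read_wrist_force())
env.servo_line([*xy,.21],feed=.12); env.hold(.2)
print(status.read_finger_gap(),"F",status.read_wrist_force(),status.read_ft_torque(),status.read_time_s())
p,d=vision.grab_frame("side");np.savez("side3.npz",p=p,d=d)
u,v=project("side",[[*xy,.18]])[0].astype(int);print(u,v)
cv2.imwrite("pics/s3.png",cv2.resize(p[max(v-75,0):v+75,u-100:u+100],None,fx=3,fy=3)[...,::-1])
E
```

```text
down [0.56924771 0.17800933 0.07866496] [ 0.40570991 -0.48876315  0.02912533]
gap 0.024029293981799964 58.70847523212433 [ 1.35616095 -0.80519958  2.39339016]
0.023909350426494932 F [ 0.25904825  0.40586202 -3.7804335 ] [-0.00116025 -0.0051439   0.05654604] 13.8333
236 127
```

View pics/s3.png

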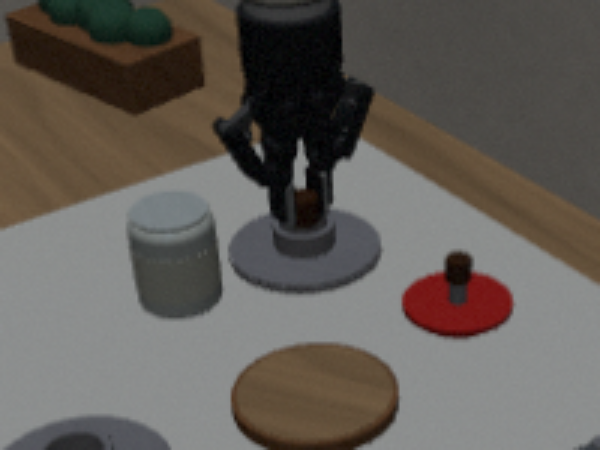

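The crop shows the pair hanging level from the knob at (305,215), with the cover around it. The slice is empty. I'll carry it to the port and lower it until contact.

```bash
cat > ins.py <<'E'
from meas import *
c=np.array([.4968,-.1506])
q=topdown(0.)
env.servo_line([*c,.215],feed=.2); env.hold(.2)
env.servo_line([*c,.165],feed=.08)
done=False
for o in [(0,0),(2,0),(-2,0),(0,2),(0,-2),(2,2),(-2,-2),(2,-2),(-2,2)]:
    t=c+np.array(o)/1000
    if o!=(0,0): env.servo_line([*t,.158],feed=.05)
    f=env.servo_line([*t,.1375],feed=.025,contact_N=5)
    z=status.read_tool_pos();print(o,f,np.round(z,4),np.round(status.read_wrist_force(),1),np.round(status.read_ft_torque(),2),status.read_time_s())
    if z[2]<.1435: done=True;break
print(done)
p,d=vision.grab_frame("side");np.savez("side4.npz",p=p,d=d)
u,v=project("side",[[*c,.1]])[0].astype(int)
cv2.imwrite("pics/s4.png",cv2.resize(p[v-75:v+75,u-100:u+100],None,fx=3,fy=3)[...,::-1])
E
python3 ins.py
```

```text
(0, 0) True [ 0.4965 -0.1505  0.14  ] [-0.5  0.   5.9] [-0.02  0.16 -0.06] 17.6083
True
```

View pics/s4.png

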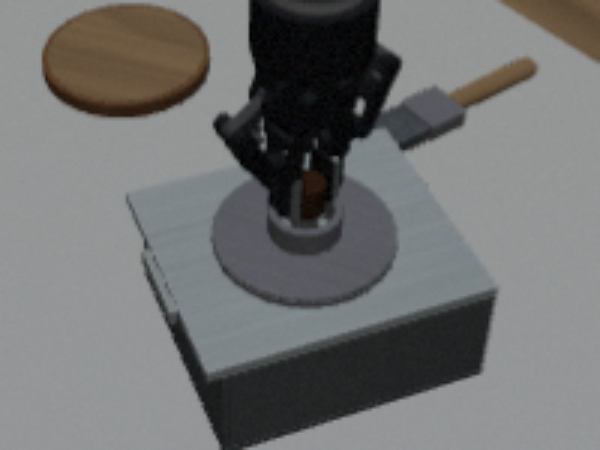

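The plug is seated: TCP z is 0.140 against an expected 0.1397, and the crop shows the pair flat on the deck at (305,235). I'll release, rise, and check where the collar is before gripping it.

```bash
python3 - <<'E'
from meas import *
set_gripper(.07); x=np.array(status.read_tool_pos()); print(x,status.read_wrist_force())
env.servo_line([.4965,-.1505,.27],feed=.2);env.hold(.2)
# stay clear of the top camera: rotate the base aside
j=np.array(status.read_qpos());j2=j.copy();j2[0]+=.45;env.movej(j2)
for n in("top","side"):
    p,d=vision.grab_frame(n);np.savez(n+"5.npz",p=p,d=d)
P=cloud("top",np.load("top5.npz")["d"]);q=P[150:300,290:430].reshape(-1,3)
q=q[np.hypot(q[:,0]-.4965,q[:,1]+.1505)<.075]
for lo,hi in((.094,.104),(.112,.126),(.134,.152)):
    w=q[(q[:,2]>lo)&(q[:,2]<hi)];c,r=cv2.minEnclosingCircle(w[:,:2].astype(np.float32));print(lo,len(w),np.round(np.median(w,0),4),np.round(c,4),round(r,4))
w=q[(q[:,2]>.092)&(q[:,2]<.106)&(np.hypot(q[:,0]-.4965,q[:,1]+.1505)<.055)];A=np.c_[w[:,:2],np.ones(len(w))]
print("tilt",np.linalg.lstsq(A,w[:,2],rcond=None)[0][:2])
p=np.load("top5.npz")["p"];cv2.imwrite("pics/t5.png",cv2.resize(p[150:300,280:440],None,fx=4,fy=4)[...,::-1]);print(status.read_time_s())
E
```

```text
[ 0.49455423 -0.14982032  0.13774632] [ 0.19666917 -0.48913775  1.16704418]
0.094 1694 [ 0.4923 -0.1491  0.0987] [ 0.4966 -0.1484] 0.0747
0.112 167 [ 0.4943 -0.1486  0.1186] [ 0.495  -0.1508] 0.0251
0.134 98 [ 0.4946 -0.15    0.1427] [ 0.4951 -0.1504] 0.013
tilt [-0.00270611  0.00187051]
20.2
```

View pics/t5.png

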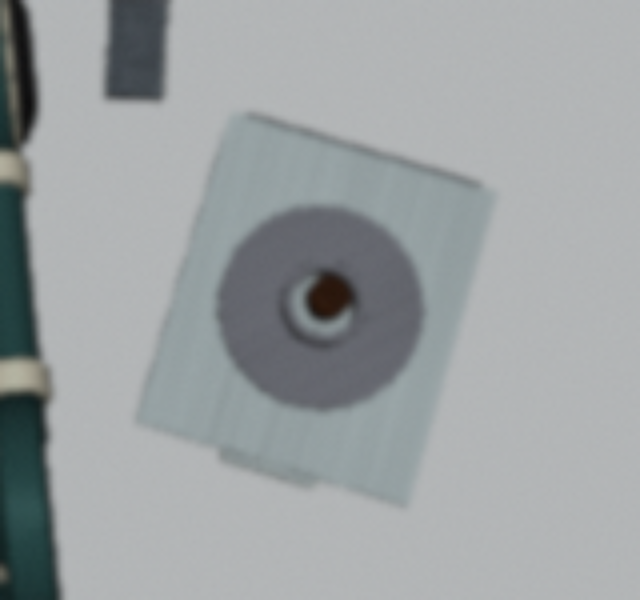

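The top crop shows the cover level at (320,307), with the knob centred in the collar. The heights match a seated lid: collar top at 0.118 and knob top at 0.142. Next I'll grip the collar and lift.

```bash
python3 - <<'E'
from meas import *
c=np.array([.4952,-.1506]);q=topdown(0.)
set_gripper(.07)
env.move_ptp([*c,.24],q)
env.servo_line([*c,.16],feed=.12)
f=env.servo_line([*c,.115],feed=.05,contact_N=4);x=np.array(status.read_tool_pos())
print("down",f,x,status.read_wrist_force())
set_gripper(.0,squeeze=40)
print("gap",status.read_finger_gap(),status.read_gripper_force(),status.read_wrist_force())
x=np.array(status.read_tool_pos());print(x)
env.servo_line(x+[0,0,.03],feed=.04);print(status.read_finger_gap(),status.read_wrist_force())
env.servo_line(x+[0,0,.10],feed=.06);env.hold(.5)
print(status.read_tool_pos(),status.read_finger_gap(),status.read_wrist_force(),status.read_time_s())
p,d=vision.grab_frame("side");np.savez("side6.npz",p=p,d=d)
u,v=project("side",[[*c,.14]])[0].astype(int)
cv2.imwrite("pics/s6.png",cv2.resize(p[max(v-85,0):v+65,u-100:u+100],None,fx=3.9,fy=3.9)[...,::-1])
E
```

```text
down False [ 0.49556091 -0.1506947   0.11535941] [-0.43537349  0.16256697 -0.48201164]
gap 0.04840964947281269 41.623641941696405 [-0.58047027  0.55819861  4.18753596]
[ 0.49586387 -0.15079165  0.11591519]
0.04896092387210063 [ 0.69508958 -0.47149764 -1.75410043]
[ 0.49585727 -0.15077214  0.21587578] 0.048638007582590265 [ 0.46432912 -0.07344437 -1.71198169] 26.275
```

View pics/s6.png

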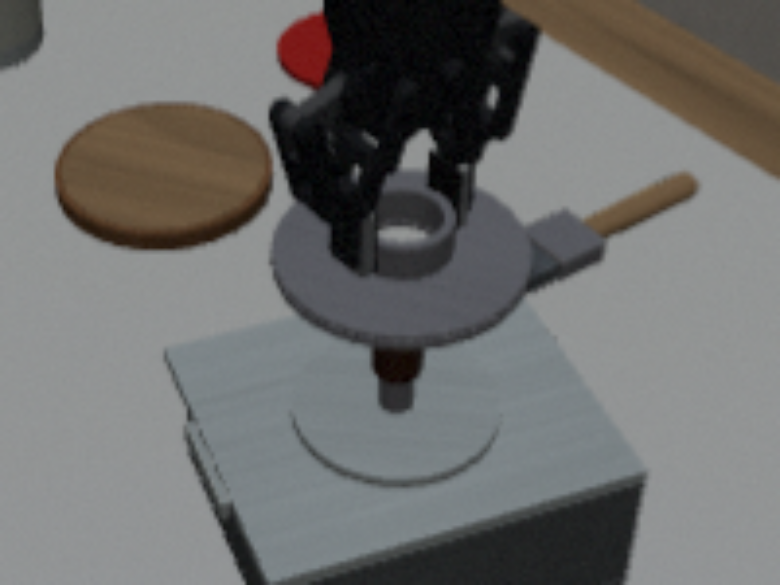

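The crop shows the cover level in the gripper at (400,250). The plug lid is still seated flat in the deck, with its flange at (397,415). The wrist reads 1.7 N, which is the cover alone.

```bash
python3 -c "
from bench import order;print(order.hand_in())"
```

```text
the job is handed in; nothing more can be done
None
```

I handed the job in at about 26 s: the deck is shut, the plug lid is seated in the port and released, and the gripper is holding the cover level after lifting it 10 cm straight up off the plug lid.

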